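# Stack the tile bins on their ledges

## Task

Build one proper stack of the three tile bins on the blue one: the white bin has been dropped into the blue bin nested, so lift it out, turn it half a turn and set it back so that it rests up on the blue bin's ledges. Then take the red bin from the sloping rack and set it on the white bin, turned so that it too rests on the ledges and does not nest. Leave the blue bin where it stands and the rest of the bench undisturbed, and set the bins down rather than letting them fall.

Things in the scene. Friction and masses are not known exactly. Their poses are not given: they have to be found in the camera images.
- blue_bin: blue narrow stack-nest bin, level on the bench, foot of the stack, loose. All four bins are one moulding: 180 long (its x), 64 wide over the rim (y), 64 high (z), open on top, drafted to 162 x 46 outside at the floor. Origin: centre of the underside, z up out of the top. The +x end is green (end wall and last 30 mm of rim), all else the bin's colour. Tiles fixed inside, under 20 mm deep
- blue_ledge (a point): on top of one of the blue bin's four ledges (the one at x +60, y -21, z 56). Each long wall of every bin has two inward columns 26 wide at x = +60 and x = -35, each capped inside by a ledge 8 mm below the rim, 20 long, from 17 to 26.5 off the centre line; behind it a stop goes up to the rim
- white_ledge (a point): the same ledge point on the white bin. Put in with green end over green end, a bin nests: it stops with its underside 30 mm above the lower one's underside. Turned half a turn (green ends opposite) its floor rests on the four ledges, underside 56 mm above the lower one's, with some 2.4 mm play each way across and 5.5 mm lengthwise
- white_bin: white bin, same moulding, origin and axes; blue tiles; 0.18 to 0.37 kg. Starts nested in the blue bin, green end over green end, its rim 30 mm above the blue bin's rim
- white_rim (a point): centre of the white bin's mouth, level with the top of the rim (64 mm over its underside). Every rim is a vertical band 18 high and 2.5 thick, flat outside, 64 mm across: gripping over the width at mid-length holds the bin in balance
- red_bin: red bin, same moulding, origin and axes; yellow tiles; 0.18 to 0.37 kg. Starts in one of the two lanes of the sloping rack, on the deck against the front lip, its green end uphill (towards the robot): its z axis leans 25 degrees from vertical, away from the robot. The blue bin's green end points away from the robot
- red_rim (a point): centre of the red bin's mouth, level with the top of the rim
- yellow_bin: yellow bin, same moulding, in the rack's other lane, some 40 to 64 mm between the rims of the two; stays there
- rack: fixed grey sheet-steel rack, 242 wide (its y), its front (-x) turned to the worker at the far side, away from the robot. The deck drops 25 degrees to the front: from 87 behind the origin, 113 up, to 80 in front of it, 35 up; it has two lanes side by side, centred 60 off the middle, and a front lip 12 high; side strips 19 and a middle strip 8 above the deck. Origin on the bench under its middle
- plate: white ceramic plate of red tiles, 156 mm across, 17 mm high, on the bench near the robot; origin under its centre. Bystander
- bowl: white ceramic bowl, 110 mm across, 45 mm high; origin under its centre. Bystander
- jar: amber glass jar with black lid, 56 mm across, 75 mm high, upright, between the stack and the rack; origin under its centre. Bystander
- nippers: wheeled tile nippers with red grips, 190 mm long, lying on the bench; origin under the middle. Bystander
- glue: white bottle with orange cap, 60 mm across, 150 mm high, at the back; origin under its centre. Bystander
- hammer: hammer lying at the right; origin under its middle. Bystander
There are look-alikes about, which are no part of the job. Several things have the shape of the red_bin; the one meant has the colours described above.

How it is judged:
By the outcome, as a careful person would: the job done as asked, in the order asked, and still so for the second after the job is handed in, with the robot touching nothing.
It also fails if it takes over 69 s, if anything falls off the work surface, if the arm or the gripper's body presses on something with over 40 N, if the wrist force passes 120 N, or if a joint passes its speed limit or range.

## Robot

A 6-joint arm with a two-finger parallel gripper is mounted at the origin on the work surface. World frame = base frame: x ahead of the robot, y to its left, z up, the work surface at z = 0. Lengths are in m, angles in rad, forces in N, time in s.
With the tool pointing down it reaches from about 0.225 to 0.875 m from the base axis. Payload 3.4 kg.
Tool frame: the origin (TCP) lies between the finger pads; the fingertips stand 8 mm ahead of it and the grasp point (between the pads) lies 11 mm behind it; z points along the fingers, y is the line along which they close (so a half turn about z gives the same grasp; the last joint's range is limited). The gripper opens to 85 mm and grips with 20 to 120 N. Pads are 22 mm wide; open, the fingers measure 114 mm over their backs; the gripper's body (76 mm by 85 mm) begins 54 mm behind the grasp point. The pads swing forward as they close: fully open they stand 13 mm farther back than shut.
Start: joints at [-1.288, 0.276, 1.505, -0, 1.361, -0.121], TCP at [0.226, -0.529, 0.239] pointing down, gripper open.
Joint ranges: [-2.89, 2.89], [-0.75, 2.08], [0.22, 2.7], [-1.18, 4.32], [0.11, 2.71], [-2.7, 2.7]. Speed limits (rad/s): [2.57, 2.57, 3.14, 3.14, 3.14, 3.14].

## Interface

Orientations are given as a unit quaternion [w, x, y, z].
In Python, from rig import manip, optics, finder gives the robot as it stands.
- The arm moves only by the tool servo_tool, never from a script. Its argument "increments" is a list of rows, each a list of 7 numbers: the shift along the tool's x, y, z in cm, then the turn, a rotation vector about the tool's x, y, z in degrees, then the closure, from -1 (fully open) to 1 (shut). In form: [[x, y, z, rx, ry, rz, gripper], ...]. A call has exactly 5 rows; each row shifts and turns the commanded pose from where the row before left it, along the tool's axes as they then stand; what a row does not reach is not made up. A row lasts 1/10 s, in which the tool goes at most 50 mm and 8.59 degrees, less where a joint would pass 70% of its speed; a pose out of reach is approached as far as the arm can. A call is refused whole if a number of a shift passes 5 or a number of a turn 8.59, either way. A call with a gripper value outside its range is refused whole. The fingers move at their own pace and stop on an object; "squeeze" is the grip in N (left out, the last holds). Time passes only in rows, so rows that do not move let the fingers close, or fill a call up. It gives the time, the measured TCP pose, the force, the opening and the grip force at its end, in the units of the state.
- manip.get_state(): the state, without advancing time (a new reading comes with each control period).
- optics.get_image(name): name is "scene" or "top" or "wrist"; returns the picture (384x512x3 uint8, red, green, blue); there is no depth.
- optics.get_calibration(name): a dict with "fov_y" (degrees; the focal length in pixels is half the picture's height over the tangent of half this angle, whatever the lens; pixels are square), "cx", "cy" (the principal point, pixels), "world_to_cam" (4x4, takes a point from world to camera coordinates). Camera axes: x right, y down, z forward; pixel columns grow to the right and rows downward; lengths in m; the calibration is good to about 2 mm. A picture is of the moment at which its call begins: read the wrist's pose just before it. get_calibration takes no time and is no camera call; for the wrist camera it gives the pose at the moment of the call.
- manip.sign_off(): hands the job in; it is judged then, once.
Trained networks look in the newest picture that a camera, given by its name, has taken for a name from the list of things; names that differ only in an ending like _2 or _b are one class to them, and where a whole thing is asked for, a point or a joint stands for the part that bears it (a point fixed in the world has none). Each returns a list of dicts, best first, with "p" (0 to 1); they miss things now and then, are a little off and sometimes report something else, mostly with a low value. They report only what shows in the picture. A call takes as long as a camera call. They do not tell look-alikes from the thing itself.
- finder.silhouettes(label, camera): "region" (384x512 bool, what is visible of it) and "box" ([centre column, centre row, width, height] in pixels, round what is visible of it).
- finder.tip_of(label, camera): "at" ([column, row] in pixels: a listed point, or the origin of a listed thing).
The state is a dict: "clock": time; "qpos": joint angles; "qd": joint speeds; "effort": joint torques, N m; "position": TCP position; "ee_rot": TCP orientation; "contact_force": force on the tool from outside, world axes, zero at the start; "moment": the same for the moment, N m; "width": finger opening in m; "gripper_force": force on a finger pad.
Only numpy, scipy, OpenCV 4.12 (cv2) and the standard library are available. Lean on these libraries where they do the work, as an engineer would, in place of code of your own. Each camera call takes 0.05 s, during which the arm holds its last target. There are 200 camera calls.

## Working session

There is one attempt and no reset: what is moved stays moved. The work goes in short steps, Python scripts to look and compute and a tool call to move; the robot and the scene stay as the last step left them, time stands still between calls to the robot, and variables do not carry over. Pictures are saved under pics/ and viewed, at most 10 in all, crops included, and the job is handed in when it is done.

Besides the shell and the picture viewer there is one more tool, called after "Request:" as a command line: name --pt "numbers of a row" for each row, then --argument value for the rest. servo_tool: Moves the arm, as the interface text tells. Its arguments: {"type":"object","properties":{"increments":{"type":"array","items":{"type":"array","items":{"type":"number"}}},"squeeze":{"type":"number"}},"required":["increments"]}

```bash
ls; mkdir -p pics
python3 - <<'E'
from rig import manip, optics, finder
import cv2, numpy as np
s=manip.get_state(); print({k:np.round(v,3).tolist() for k,v in s.items()})
ims=[]
for c in ["scene","top"]:
    im=optics.get_image(c); cv2.imwrite(f"pics/{c}0.png",im[...,::-1]); 
    K=optics.get_calibration(c); print(c,K["fov_y"],K["cx"],K["cy"],np.round(K["world_to_cam"],3).tolist())
    ks=[k for k in K if k not in("fov_y","cx","cy","world_to_cam")]; print(ks)
    for l in ["blue_bin","blue_ledge","white_bin","white_rim","red_bin","red_rim","yellow_bin","rack","jar"]:
        print(c,l,[(np.round(d["at"],1).tolist(),round(d["p"],2)) for d in finder.tip_of(l,c)[:4]])
E
```

```text
pics
{'clock': 0.0, 'qpos': [-1.288, 0.277, 1.506, 0.0, 1.361, -0.121], 'qd': [0.002, -0.001, 0.0, 0.002, -0.002, 0.001], 'effort': [0.0, -41.678, -24.581, 0.0, 0.011, -0.0], 'position': [0.226, -0.528, 0.238], 'ee_rot': [-0.001, 0.98, 0.201, -0.0], 'contact_force': [-0.554, -0.284, 0.192], 'moment': [-0.031, -0.035, 0.007], 'gripper_force': 0.0, 'width': 0.085}
scene 52.213305788175965 251.78666852109708 187.52096915140697 [[-0.677, 0.736, 0.015, 0.351], [0.549, 0.517, -0.657, -0.278], [-0.491, -0.436, -0.754, 1.927], [0.0, 0.0, 0.0, 1.0]]
[]
scene blue_bin [([214.3, 168.1], 0.51), ([196.0, 165.1], 0.31)]
scene blue_ledge [([266.2, 207.0], 0.48)]
scene white_bin [([214.5, 164.3], 0.9)]
scene white_rim [([210.4, 152.5], 0.69)]
scene red_bin [([267.9, 209.5], 0.9), ([384.6, 253.7], 0.62)]
scene red_rim [([264.9, 203.6], 0.79), ([388.5, 241.6], 0.7)]
scene yellow_bin [([292.9, 221.3], 0.73)]
scene rack [([282.0, 223.9], 0.98)]
scene jar [([243.4, 199.9], 0.5)]
top 52.213255303888616 247.4189010677692 191.18142492034318 [[-0.002, -1.0, 0.003, 0.045], [-0.993, 0.002, -0.115, 0.554], [0.115, -0.003, -0.993, 1.316], [0.0, 0.0, 0.0, 1.0]]
[]
top blue_bin [([316.1, 190.0], 0.65)]
top blue_ledge []
top white_bin [([320.9, 191.5], 0.74)]
top white_rim [([321.4, 188.0], 0.84)]
top red_bin [([211.5, 178.0], 0.86), ([98.1, 235.9], 0.69)]
top red_rim [([88.0, 238.6], 0.76), ([210.9, 170.1], 0.73)]
top yellow_bin [([181.6, 187.4], 0.69)]
top rack [([201.3, 186.4], 0.71)]
top jar [([258.7, 187.4], 0.64), ([331.0, 168.6], 0.23)]
```

View pics/top0.png

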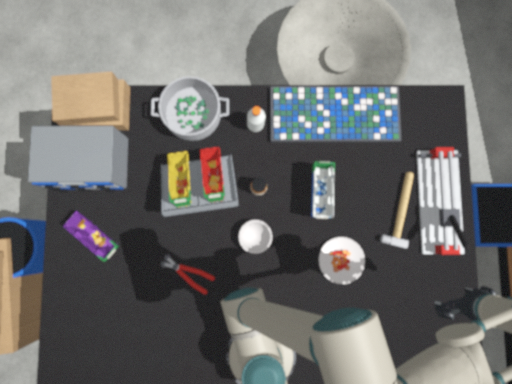

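View pics/scene0.png

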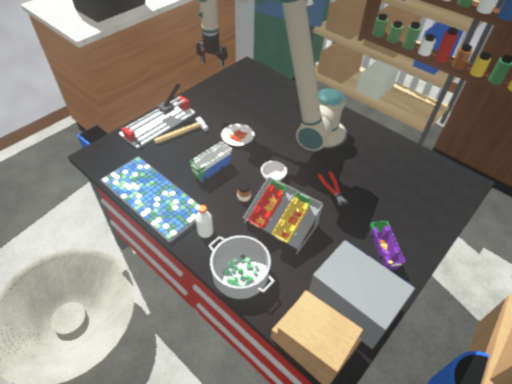

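The top view shows the white-on-blue stack at about (323,190), with its green end up (+x). The red bin is at (211,174) and the yellow one at (179,180) in the rack. A purple look-alike lies at (90,236), and the jar is at (259,187). The scene view agrees, and it shows white nested in blue at (212,160).

```bash
cat > h.py <<'E'
from rig import manip, optics, finder
import cv2, numpy as np
from scipy.spatial.transform import Rotation as R
def cal(c):
    K=optics.get_calibration(c); f=192/np.tan(np.radians(K["fov_y"]/2)); return f,K["cx"],K["cy"],np.array(K["world_to_cam"])
def proj(p,k):
    f,cx,cy,T=k; q=np.atleast_2d(p)@T[:3,:3].T+T[:3,3]; return np.c_[f*q[:,0]/q[:,2]+cx,f*q[:,1]/q[:,2]+cy]
def back(uv,z,k):
    f,cx,cy,T=k; uv=np.atleast_2d(uv); d=np.c_[(uv[:,0]-cx)/f,(uv[:,1]-cy)/f,np.ones(len(uv))]@T[:3,:3]
    o=-T[:3,:3].T@T[:3,3]; return o+d*((z-o[2])/d[:,2])[:,None]
def pose():
    s=manip.get_state(); w,x,y,z=s["ee_rot"]; return s,np.array(s["position"]),R.from_quat([x,y,z,w])
def go(p,Rt):
    """tool-frame shift (cm) and rotvec (deg) from now to target"""
    s,p0,R0=pose(); return np.round(R0.inv().apply(np.array(p)-p0)*100,2), np.round(np.degrees((R0.inv()*Rt).as_rotvec()),2)
def down(psi,tilt=0): # tool x heading psi deg, z down; tilt about world y
    c,s=np.cos(np.radians(psi)),np.sin(np.radians(psi))
    return R.from_euler('y',tilt,degrees=True)*R.from_matrix(np.array([[c,s,0],[s,-c,0],[0,0,-1.]]))
E
python3 - <<'E'
from h import *
k=cal("top")
for n,uv,z in [("white",(321.4,188),.094),("whitepic",(323,189),.094),("red",(210.9,170.1),.12),("rack",(200,186),.07),("jar",(259,187),.075),("plate",(342,260),.01),("bowl",(255,237),.045),("glue",(256,120),.14)]: print(n,np.round(back(uv,z,k)[0],3))
f,cx,cy,T=cal("wrist"); s,p,Rt=pose(); print("wrist",f,cx,cy,"cam in tool",np.round(Rt.inv().apply(-T[:3,:3].T@T[:3,3]-p),3),"axes in tool",np.round((Rt.inv()*R.from_matrix(T[:3,:3].T)).as_matrix(),2).tolist())
print(go([.52,-.19,.30],down(0)))
E
```

```text
white [ 0.557 -0.199  0.094]
whitepic [ 0.554 -0.204  0.094]
red [0.613 0.162 0.12 ]
rack [0.568 0.202 0.07 ]
jar [0.563 0.005 0.075]
plate [ 0.319 -0.28   0.01 ]
bowl [0.398 0.018 0.045]
glue [0.773 0.016 0.14 ]
wrist 312.7158329889238 254.78909412995333 193.76928481282388 cam in tool [ 0.081 -0.    -0.135] axes in tool [[0.0, -0.95, -0.32], [1.0, 0.0, 0.0], [-0.0, -0.32, 0.95]]
(array([ 40.35, -19.6 ,  -6.07]), array([ 1.000e-02, -0.000e+00,  2.313e+01]))
```

Request:
servo_tool --pt "3 -1.5 -0.6 0 0 0 -1" --pt "4 -2 -0.6 0 0 0 -1" --pt "4 -2 -0.6 0 0 0 -1" --pt "4 -2 -0.6 0 0 0 -1" --pt "4 -2 -0.6 0 0 0 -1"

```text
clock: 1.5
position: [0.3642, -0.3654, 0.2697]
ee_rot: [0.0, 0.98, 0.2, 0.0]
contact_force: [0.9, 0.7, 0.2]
width: 0.0852
gripper_force: 0.0
```

Request:
servo_tool --pt "4 -2 -0.6 0 0 0 -1" --pt "4 -2 -0.6 0 0 0 -1" --pt "4 -2 -0.6 0 0 0 -1" --pt "4 -2 -0.6 0 0 0 -1" --pt "4 -2 -0.6 0 0 0 -1"

```text
clock: 2.0
position: [0.5089, -0.1947, 0.2998]
ee_rot: [0.0, 0.98, 0.201, 0.0]
contact_force: [-0.0, -1.2, -0.2]
width: 0.0855
gripper_force: 0.0
```

Request:
servo_tool --pt "0 0 0 0 0 8 -1" --pt "0 0 0 0 0 8 -1" --pt "0 0 0 0 0 7.1 -1" --pt "0 0 0 0 0 0 -1" --pt "0 0 0 0 0 0 -1"

```text
clock: 2.5
position: [0.5079, -0.1962, 0.2993]
ee_rot: [0.0, 1.0, 0.002, 0.0]
contact_force: [0.1, -0.8, 0.7]
width: 0.0854
gripper_force: 0.0
```

Run:
```python
from h import *
k=cal("wrist"); im=optics.get_image("wrist"); cv2.imwrite("pics/w1.png",im[...,::-1])
s,p,Rt=pose(); print(p,s["ee_rot"],s["contact_force"],s["clock"])
for l in ["blue_ledge","white_ledge","white_rim","white_bin","blue_bin"]:
    for d in finder.tip_of(l,"wrist")[:3]: print(l,np.round(d["at"],1),round(d["p"],2),np.round(back(d["at"],{"white_rim":.094,"white_ledge":.086,"blue_ledge":.056,"white_bin":.03,"blue_bin":0}[l],k)[0],3))
```

```text
[ 0.5078786  -0.19626876  0.29930595] [ 2.56177384e-05  9.99999089e-01  1.34971198e-03 -4.28533583e-07] [-1.03392993 -0.34496819 -0.33183212] 2.55
white_ledge [290.2  64.7] 0.69 [ 0.614 -0.232  0.086]
white_rim [266.4 125. ] 0.77 [ 0.553 -0.208  0.094]
white_bin [264.1 115.5] 0.92 [ 0.558 -0.208  0.03 ]
```

View pics/w1.png

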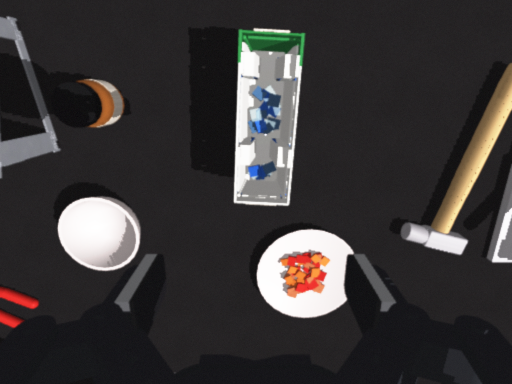

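The wrist view shows the white rim with corners near (238,31), (305,34), (234,204) and (291,207). The green end is at the top and the bin is turned a degree or two. I'll fit it with a rectangle.

```bash
cat >> h.py <<'E'
def rect(mask,k,z):
    """min-area rectangle of a mask backprojected to the plane z: centre, sizes, heading of long axis"""
    c=max(cv2.findContours(mask.astype(np.uint8),0,1)[0],key=cv2.contourArea)[:,0]
    (c0,sz,a)=cv2.minAreaRect((back(c,z,k)[:,:2]*1000).astype(np.float32))
    a=a if sz[0]>sz[1] else a+90
    return np.round(c0,1),np.round(sz,1),round((a+90)%180-90,2)
E
python3 - <<'E'
from h import *
k=cal("wrist"); im=cv2.imread("pics/w1.png")
hsv=cv2.cvtColor(im,cv2.COLOR_BGR2HSV)
g=(((hsv[...,2]>90)).astype(np.uint8)); g[:, :215]=0; g[:,330:]=0; g[218:]=0
print(rect(g,k,.094))
for d in finder.silhouettes("white_bin","wrist")[:2]: print(d["p"],np.round(d["box"],1),rect(d["region"],k,.094))
u=back([(238,31),(305,34),(291,207),(234,204)],.094,k)[:,:2]; print(np.round(u,4),u.mean(0))
E
```

```text
(array([ 553.8, -208.2]), array([ 65.4, 183.9]), -2.88)
0.79 [269.4 117.7  67.7 181.2] (array([ 554.3, -207.7]), array([ 65.4, 183.6]), -3.17)
[[ 0.6433 -0.1798]
 [ 0.6407 -0.2454]
 [ 0.4596 -0.2386]
 [ 0.4632 -0.1724]] [ 0.55172281 -0.20903193]
```

Request:
servo_tool --pt "2.3 0.6 3 0 0 0 -1" --pt "2.3 0.6 4 0 0 0 -1" --pt "0 0 4 0 0 2.9 -1" --pt "0 0 4 0 0 0 -1" --pt "0 0 2 0 0 0 -1"

```text
clock: 3.35
position: [0.552, -0.2073, 0.1254]
ee_rot: [-0.001, 1.0, -0.025, -0.003]
contact_force: [0.3, 1.5, -1.0]
width: 0.0859
gripper_force: 0.0
```

Run:
```python
from h import *
s,p,Rt=pose(); print(p,go([.5535,-.208,.0775],down(-2.8)))
```

```text
[ 0.55200038 -0.20725204  0.1254077 ] (array([0.18, 0.08, 4.79]), array([-0.14,  0.32, -0.05]))
```

Request:
servo_tool --pt "0.15 0.1 1.2 0 0 0 -1" --pt "0 0 1.2 0 0 0 -1" --pt "0 0 1.2 0 0 0 -1" --pt "0 0 0.8 0 0 0 -1" --pt "0 0 0.3 0 0 0 -1"

```text
clock: 3.85
position: [0.5553, -0.2093, 0.0819]
ee_rot: [-0.0, 1.0, -0.025, -0.0]
contact_force: [0.3, 0.4, -0.6]
width: 0.0855
gripper_force: 0.0
```

Request:
servo_tool --pt "0 0 0 0 0 0 -0.4" --pt "0 0 0 0 0 0 0" --pt "0 0 0 0 0 0 0.3" --pt "0 0 0 0 0 0 0.3" --pt "0 0 0 0 0 0 0.3" --squeeze 30

```text
clock: 4.35
position: [0.5559, -0.2097, 0.0831]
ee_rot: [0.001, 1.0, -0.025, 0.001]
contact_force: [-1.2, 1.4, 3.9]
width: 0.0633
gripper_force: 34.0
```

Request:
servo_tool --pt "0 0 0 0 0 0 -0.8" --pt "0 0 0 0 0 0 -0.8" --pt "-0.2 -0.1 0.3 0 0 0 -0.8" --pt "0 0 0.3 0 0 0 -0.8" --pt "0 0 0 0 0 0 -0.8"

```text
clock: 4.85
position: [0.5529, -0.2079, 0.0755]
ee_rot: [-0.0, 1.0, -0.025, -0.001]
contact_force: [0.1, 0.3, -0.7]
width: 0.0768
gripper_force: 0.0
```

Request:
servo_tool --pt "0 0 0 0 0 0 -0.3" --pt "0 0 0 0 0 0 0.3" --pt "0 0 0 0 0 0 0.3" --pt "0 0 0 0 0 0 0.3" --pt "0 0 0 0 0 0 0.3" --squeeze 45

```text
clock: 5.35
position: [0.5536, -0.2083, 0.0764]
ee_rot: [0.0, 1.0, -0.025, 0.0]
contact_force: [0.2, -0.9, 0.7]
width: 0.0633
gripper_force: 50.0
```

Request:
servo_tool --pt "0 0 -0.3 0 0 0 0.3" --pt "0 0 -0.5 0 0 0 0.3" --pt "0 0 -0.8 0 0 0 0.3" --pt "0 0 -1 0 0 0 0.3" --pt "0 0 -1 0 0 0 0.3"

```text
clock: 5.85
position: [0.5536, -0.2082, 0.1133]
ee_rot: [0.0, 1.0, -0.025, 0.0]
contact_force: [-0.4, 0.5, -2.3]
width: 0.0632
gripper_force: 49.7
```

Request:
servo_tool --pt "0 0 -2 0 0 0 0.3" --pt "0 0 -3 0 0 0 0.3" --pt "0 2 -3 0 0 0 0.3" --pt "0 3 -3 0 0 0 0.3" --pt "0 3 -2.5 0 0 0 0.3"

```text
clock: 6.35
position: [0.5497, -0.2886, 0.2505]
ee_rot: [0.001, 1.0, -0.024, 0.001]
contact_force: [0.2, -0.4, -2.2]
width: 0.0627
gripper_force: 50.1
```

Request:
servo_tool --pt "0 3 0 0 0 0 0.3" --pt "0 2.5 0 0 0 -3 0.3" --pt "0 0.5 0 0 0 -6 0.3" --pt "0 0 0 0 0 -8 0.3" --pt "0 0 0 0 0 -8 0.3"

```text
clock: 6.85
position: [0.5464, -0.3484, 0.248]
ee_rot: [0.0, 0.981, 0.194, 0.0]
contact_force: [-0.0, -0.3, -2.2]
width: 0.0631
gripper_force: 50.2
```

Request:
servo_tool --pt "0 0 0 0 0 -8 0.3" --pt "0 0 0 0 0 -8 0.3" --pt "0 0 0 0 0 -8 0.3" --pt "0 0 0 0 0 -8 0.3" --pt "0 0 0 0 0 -8 0.3"

```text
clock: 7.35
position: [0.5466, -0.3479, 0.2482]
ee_rot: [0.0, 0.855, 0.519, 0.0]
contact_force: [0.3, 0.4, -2.2]
width: 0.0632
gripper_force: 50.2
```

Request:
servo_tool --pt "0 0 0 0 0 -8 0.3" --pt "0 0 0 0 0 -8 0.3" --pt "0 0 0 0 0 -8 0.3" --pt "0 0 0 0 0 -8 0.3" --pt "0 0 0 0 0 -8 0.3"

```text
clock: 7.85
position: [0.5466, -0.3479, 0.2482]
ee_rot: [0.0, 0.626, 0.78, -0.0]
contact_force: [0.1, 0.3, -2.0]
width: 0.0629
gripper_force: 50.2
```

Request:
servo_tool --pt "0 0 0 0 0 -8 0.3" --pt "0 0 0 0 0 -8 0.3" --pt "0 0 0 0 0 -8 0.3" --pt "0 0 0 0 0 -8 0.3" --pt "0 0 0 0 0 -8 0.3"

```text
clock: 8.35
position: [0.5466, -0.3479, 0.2482]
ee_rot: [0.0, 0.322, 0.947, -0.0]
contact_force: [0.1, 0.9, -2.0]
width: 0.0632
gripper_force: 50.2
```

Request:
servo_tool --pt "0 0 0 0 0 -8 0.3" --pt "0 0 0 0 0 -7 0.3" --pt "0 0 0 0 0 -4 0.3" --pt "0 0 0 0 0 0 0.3" --pt "0 0 0 0 0 0 0.3"

```text
clock: 8.85
position: [0.5467, -0.348, 0.2479]
ee_rot: [0.0, 0.165, 0.986, -0.0]
contact_force: [0.9, -0.1, -2.0]
width: 0.0628
gripper_force: 50.2
```

Run:
```python
from h import *
k=cal("wrist"); im=optics.get_image("wrist"); cv2.imwrite("pics/w2.png",im[...,::-1])
s,p,Rt=pose(); print(p,s["ee_rot"],s["qpos"],s["clock"])
for l in ["blue_ledge","blue_bin","white_rim","white_ledge"]:
    for d in finder.tip_of(l,"wrist")[:3]: print(l,np.round(d["at"],1),round(d["p"],2),np.round(back(d["at"],{"white_rim":p[2]+.018,"white_ledge":p[2]+.01,"blue_ledge":.056,"blue_bin":0}[l],k)[0],3))
for d in finder.silhouettes("blue_bin","wrist")[:2]: print(d["p"],np.round(d["box"],1),rect(d["region"],k,.064))
for d in finder.silhouettes("white_bin","wrist")[:2]: print(d["p"],np.round(d["box"],1),rect(d["region"],k,p[2]+.018))
```

```text
[ 0.54668211 -0.34796241  0.24777757] [ 2.08415121e-04  1.64500388e-01  9.86376988e-01 -1.29554929e-04] [-6.74112512e-01  3.82517678e-01  1.32373395e+00 -2.34241819e-05
  1.43485078e+00 -1.91440271e+00] 8.9
blue_ledge [373.1 190.2] 0.65 [ 0.611 -0.233  0.056]
blue_bin [366.6 127.6] 0.87 [ 0.555 -0.208  0.   ]
white_rim [254.7 284.3] 0.78 [ 0.546 -0.348  0.266]
white_rim [307.8 143.1] 0.57 [ 0.494 -0.309  0.266]
white_ledge [311.3 145.9] 0.7 [ 0.497 -0.307  0.258]
0.77 [381.7 125.1  98.8 194.5] (array([ 551.4, -212.2]), array([ 74. , 183.7]), -2.5)
0.39 [381.  125.3  93.2 188.4] (array([ 499.4, -281.5]), array([26.8, 66.7]), -2.4)
```

View pics/w2.png

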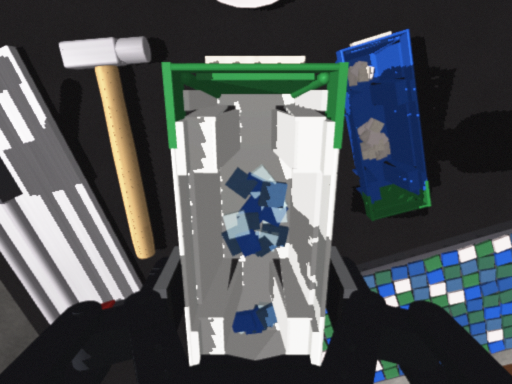

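The wrist view shows the held white bin, level with its green end towards the robot. The blue bin is at the right with its far rim edge running from (410,30) to (430,207). White still needs about 16° of turn. I'll get the blue pose from that rim edge.

Run:
```python
from h import *
from scipy.optimize import minimize
k=cal("wrist"); im=cv2.imread("pics/w2.png")
reg=finder.silhouettes("blue_bin","wrist")[0]["region"].astype(np.uint8)
hsv=cv2.cvtColor(im,cv2.COLOR_BGR2HSV); m=((hsv[...,1]>110)&(hsv[...,2]>40)).astype(np.uint8); m[:,:346]=0; m[222:]=0; m[:, 440:]=0
for M in (reg,m):
    c=max(cv2.findContours(M,0,1)[0],key=cv2.contourArea)[:,0]
    # right (+y) edge: max column per row
    rows=np.arange(45,195,4); e=np.array([(np.where(M[r])[0].max(),r) for r in rows],float)
    P=back(e,.064,k)[:,:2]; A=np.polyfit(P[:,0],P[:,1],1); r=P[:,1]-np.polyval(A,P[:,0]); A=np.polyfit(P[abs(r)<.002,0],P[abs(r)<.002,1],1)
    a=np.arctan(A[0]); n=np.array([-np.sin(a),np.cos(a)])
    hull=back(c,.064,k)[:,:2]; t=hull@np.array([np.cos(a),np.sin(a)])
    print("heading",np.degrees(a),"y of axis at x=.5535:",np.polyval(A,.5535)-.032/np.cos(a),"x extents",np.round([t.min(),t.max()],4))
print(back([(410,30),(430,207)],.064,k))
# predicted outline of blue rim at guess
a=np.radians(-2.8); Rz=np.array([[np.cos(a),-np.sin(a)],[np.sin(a),np.cos(a)]])
q=np.array([[.09,.032],[-.09,.032],[-.09,-.032],[.09,-.032]])@Rz.T+[.5535,-.208]; print(np.round(proj(np.c_[q,[.064]*4],k),1))
```

```text
heading -2.3683115860095785 y of axis at x=.5535: -0.20845493882589575 x extents [0.4677 0.651 ]
heading -2.3200872885693675 y of axis at x=.5535: -0.20789867061071832 x extents [0.4704 0.6516]
[[ 0.46669065 -0.17102757  0.064     ]
 [ 0.64599575 -0.18046572  0.064     ]]
[[429.9 206.1]
 [409.   28.5]
 [339.9  49.7]
 [371.4 221.1]]
```

Request:
servo_tool --pt "0 0 0 0 0 -6 0.3" --pt "0 0 0 0 0 -6 0.3" --pt "0 0 0 0 0 -4.2 0.3" --pt "0 2 0 0 0 0 0.3" --pt "0 3 0 0 0 0 0.3"

```text
clock: 9.75
position: [0.549, -0.2982, 0.2469]
ee_rot: [-0.0, 0.025, 1.0, -0.0]
contact_force: [1.0, 1.2, -1.8]
width: 0.0631
gripper_force: 50.3
```

Request:
servo_tool --pt "0 4 0 0 0 0 0.3" --pt "0 3 2 0 0 0 0.3" --pt "0 2 3 0 0 0 0.3" --pt "0 0 3 0 0 0 0.3" --pt "0 0 2 0 0 0 0.3"

```text
clock: 10.25
position: [0.5521, -0.2055, 0.1457]
ee_rot: [-0.001, 0.023, 1.0, 0.001]
contact_force: [0.2, 0.6, -2.1]
width: 0.0629
gripper_force: 50.3
```

Request:
servo_tool --pt "0 0 1.5 0 0 0 0.3" --pt "0 0 0 0 0 0 0.3" --pt "0 0 0 0 0 0 0.3" --pt "0 0 0 0 0 0 0.3" --pt "0 0 0 0 0 0 0.3"

```text
clock: 10.75
position: [0.5539, -0.2084, 0.1336]
ee_rot: [0.001, 0.023, 1.0, -0.001]
contact_force: [-0.1, -0.2, -3.1]
width: 0.0632
gripper_force: 50.3
```

Run:
```python
from h import *
s,p,Rt=pose(); print(p,s["contact_force"],s["qpos"],go([.5535,-.208,.104],down(177.3)))
```

```text
[ 0.55392023 -0.2084297   0.13359797] [-0.05668812 -0.24452042 -3.09405407] [-4.77447039e-01  3.75105924e-01  1.63178061e+00  3.86079162e-05
  1.13226072e+00 -2.00147221e+00] (array([0.05, 0.04, 2.96]), array([-0.06,  0.13,  0.02]))
```

Request:
servo_tool --pt "0 0 0.8 0 0 0 0.3" --pt "0 0 0.7 0 0 0 0.3" --pt "0 0 0.6 0 0 0 0.3" --pt "0 0 0.4 0 0 0 0.3" --pt "0 0 0.2 0 0 0 0.3"

```text
clock: 11.25
position: [0.5529, -0.208, 0.1045]
ee_rot: [-0.001, 0.023, 1.0, 0.0]
contact_force: [1.0, -0.3, -2.6]
width: 0.0631
gripper_force: 50.4
```

Request:
servo_tool --pt "0 0 0.1 0 0 0 0.3" --pt "0 0 0.1 0 0 0 0.3" --pt "0 0 0.1 0 0 0 0.3" --pt "0 0 0.05 0 0 0 0.3" --pt "0 0 0 0 0 0 0.3"

```text
clock: 11.75
position: [0.5534, -0.2083, 0.1024]
ee_rot: [0.0, 0.023, 1.0, -0.0]
contact_force: [-1.4, 0.6, 1.4]
width: 0.063
gripper_force: 50.7
```

Request:
servo_tool --pt "0 0 0.05 0 0 0 0.3" --pt "0 0 0 0 0 0 0.3" --pt "0 0 0 0 0 0 -0.6" --pt "0 0 0 0 0 0 -0.8" --pt "0 0 0 0 0 0 -1"

```text
clock: 12.25
position: [0.5533, -0.2082, 0.1012]
ee_rot: [0.0, 0.023, 1.0, -0.0]
contact_force: [-0.3, -0.3, 0.9]
width: 0.0857
gripper_force: 0.0
```

Request:
servo_tool --pt "0 0 -1 0 0 0 -1" --pt "0 0 -3 0 0 0 -1" --pt "0 0 -4 0 0 0 -1" --pt "0 0 -4 0 0 0 -1" --pt "0 0 -4 0 0 0 -1"

```text
clock: 12.75
position: [0.5531, -0.2081, 0.2636]
ee_rot: [0.0, 0.023, 1.0, -0.0]
contact_force: [-0.2, -0.9, -0.7]
width: 0.0857
gripper_force: 0.0
```

Request:
servo_tool --pt "4 0 -2 0 0 0 -1" --pt "3 0 0 0 0 0 -1" --pt "0 0 0 0 0 0 -1" --pt "0 0 0 0 0 0 -1" --pt "0 0 0 0 0 0 -1"

```text
clock: 13.25
position: [0.484, -0.2051, 0.2814]
ee_rot: [0.0, 0.023, 1.0, -0.0]
contact_force: [-0.9, 0.2, 0.1]
width: 0.0853
gripper_force: 0.0
```

Run:
```python
from h import *
k=cal("wrist"); im=optics.get_image("wrist"); cv2.imwrite("pics/w3.png",im[...,::-1]); t=optics.get_image("scene")
s,p,Rt=pose(); print(p,s["ee_rot"],s["clock"])
canvas=np.zeros((384,1024,3),np.uint8)
b=cv2.resize(t[120:216,160:288,::-1],(512,384),interpolation=cv2.INTER_CUBIC)
cv2.imwrite("pics/c3.png",cv2.resize(np.hstack([im[...,::-1],b]),(800,300)))
for l,z in [("white_rim",.12),("white_ledge",.112),("blue_ledge",.056)]:
    for d in finder.tip_of(l,"wrist")[:3]: print(l,np.round(d["at"],1),round(d["p"],2),np.round(back(d["at"],z,k)[0],3))
for d in finder.silhouettes("white_bin","wrist")[:1]: print(d["p"],np.round(d["box"],1),rect(d["region"],k,.12))
```

```text
[ 0.48406541 -0.20501334  0.28090513] [-1.10075522e-04  2.30806205e-02  9.99733594e-01  1.18364806e-04] 13.35
white_rim [253.6 239.6] 0.94 [ 0.552 -0.209  0.12 ]
0.66 [255.8 231.7  68.7 165.2] (array([ 549.5, -208. ]), array([ 65.8, 186.3]), -2.36)
```

View pics/c3.png

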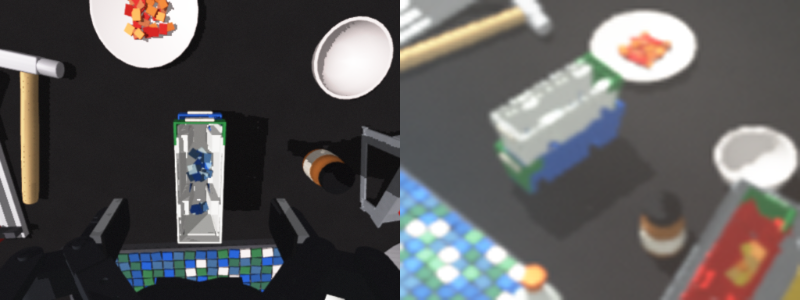

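White now sits level and up on blue, with its green end towards the robot and blue's green end away. Next is the red bin, so I'll look from above the rack.

Request:
servo_tool --pt "0 3 -1 0 0 0 -1" --pt "-0.5 4 -1 0 0 0 -1" --pt "-0.5 4.5 -1 0 0 0 -1" --pt "-0.5 4.5 -1 0 0 0 -1" --pt "-0.5 4.5 -1 0 0 0 -1"

```text
clock: 14.05
position: [0.5131, 0.0006, 0.3316]
ee_rot: [0.0, 0.023, 1.0, -0.0]
contact_force: [-0.3, -0.1, -0.6]
width: 0.0852
gripper_force: 0.0
```

Request:
servo_tool --pt "-0.5 4.5 -1 0 0 0 -1" --pt "-0.5 4.5 -1 0 0 0 -1" --pt "-0.5 4.5 -1 0 0 0 -1" --pt "-0.5 3 -1 0 0 0 -1" --pt "-0.5 2 -1 0 0 0 -1"

```text
clock: 14.55
position: [0.5465, 0.1854, 0.3813]
ee_rot: [-0.0, 0.022, 1.0, 0.0]
contact_force: [-0.8, -0.8, -0.5]
width: 0.0857
gripper_force: 0.0
```

Request:
servo_tool --pt "0 0 0 0 0 0 -1" --pt "0 0 0 0 0 0 -1" --pt "0 0 0 0 0 0 -1" --pt "0 0 0 0 0 0 -1" --pt "0 0 0 0 0 0 -1"

```text
clock: 15.05
position: [0.5462, 0.1816, 0.3811]
ee_rot: [-0.0, 0.024, 1.0, -0.0]
contact_force: [-0.5, -0.1, 0.3]
width: 0.0855
gripper_force: 0.0
```

Run:
```python
from h import *
k=cal("wrist"); im=optics.get_image("wrist"); cv2.imwrite("pics/w4.png",im[...,::-1])
s,p,Rt=pose(); print(p,s["ee_rot"],s["clock"],np.round(k[3],4).tolist())
for l,z in [("red_rim",.13),("red_bin",.07),("rack",0),("yellow_bin",.07)]:
    for d in finder.tip_of(l,"wrist")[:3]: print(l,np.round(d["at"],1),round(d["p"],2),np.round(back(d["at"],z,k)[0],3))
```

```text
[0.54620938 0.18171779 0.38118515] [-1.50105236e-04  2.38807193e-02  9.99714796e-01 -1.26817277e-04] 15.1 [[0.0472, 0.9989, -0.0002, -0.2071], [0.9474, -0.0447, 0.317, -0.5953], [0.3167, -0.0152, -0.9484, 0.3448], [0.0, 0.0, 0.0, 1.0]]
red_rim [240.  207.7] 0.94 [0.612 0.159 0.13 ]
red_bin [238.4 175.2] 0.8 [0.583 0.156 0.07 ]
red_bin [511.   33.1] 0.77 [0.412 0.517 0.07 ]
rack [266.5 157.7] 0.74 [0.574 0.2   0.   ]
yellow_bin [312.4 163.6] 0.96 [0.571 0.264 0.07 ]
yellow_bin [ 20.3 160. ] 0.43 [ 0.546 -0.159  0.07 ]
```

View pics/w4.png

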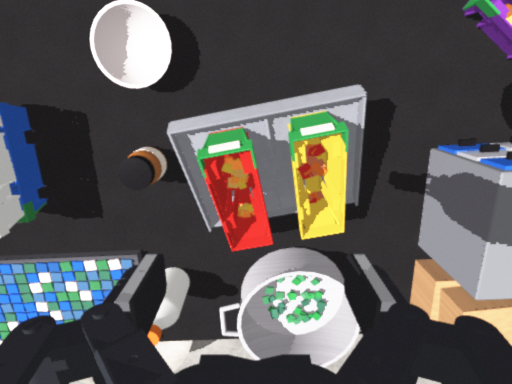

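The view shows the red bin in the rack lane nearer the stack. Its rim corners are about (200,155), (255,148), (272,245) and (230,250), with the green end towards the robot. Yellow is at (320,180), and the jar is at (145,165). I'll fit the bin model to the silhouette.

```bash
cat >> h.py <<'E'
from scipy.optimize import minimize
def hullpts():
    P=[]
    for (l,w,z) in [(180,64,64),(180,64,46),(162,46,0)]:
        P+=[(sx*l/2,sy*w/2,z) for sx in(-1,1) for sy in(-1,1)]
    return np.array(P)/1000
def binR(yaw,tilt): # bin z leans to world heading yaw by tilt; bin +x (green) points back along -heading
    return R.from_euler('z',yaw,degrees=True)*R.from_euler('y',tilt,degrees=True)*R.from_euler('z',180,degrees=True)
def fit(mask,k,p0,z,tilt=25,S=4):
    """fit x,y,yaw (and z free if z None) of the bin hull to a mask's convex hull"""
    c=np.vstack([q[:,0] for q in cv2.findContours(mask.astype(np.uint8),0,1)[0] if cv2.contourArea(q)>60])
    M=np.zeros((384*S,512*S),np.uint8); cv2.fillConvexPoly(M,cv2.convexHull(((c+.5)*S).astype(np.int32)),1)
    def cost(v):
        uv=proj(binR(v[2]*100,tilt).apply(hullpts())+[v[0],v[1],z if z is not None else v[3]],k)
        N=np.zeros_like(M); cv2.fillConvexPoly(N,cv2.convexHull(((uv+.5)*S).astype(np.int32)),1)
        return 1-(M&N).sum()/(M|N).sum()
    v0=np.array(p0,float); sim=np.vstack([v0]+[v0+np.eye(len(v0))[i]*.02 for i in range(len(v0))])
    r=minimize(cost,v0,method="Nelder-Mead",options=dict(initial_simplex=sim,maxiter=200,xatol=1e-4,fatol=1e-5)); return r.x,r.fun
E
cat > m.py <<'E'
from h import *
def redmask(im): # BGR
    h=cv2.cvtColor(im,cv2.COLOR_BGR2HSV); H,S,V=h[...,0],h[...,1],h[...,2]
    m=(((H<10)|(H>170)|((H>40)&(H<85)))&(S>120)&(V>50)).astype(np.uint8)
    return m
E
python3 - <<'E'
from m import *
k=cal("wrist"); im=cv2.imread("pics/w4.png"); m=redmask(im); w=np.zeros_like(m); w[115:260,190:282]=1; m&=w
m=cv2.morphologyEx(m,cv2.MORPH_OPEN,np.ones((3,3)))
print(np.array(np.where(m)).min(1),np.array(np.where(m)).max(1))
for z in (.066,.070,.074): print(z,fit(m,k,[.585,.157,.05],z))
print(fit(m,k,[.585,.157,.05,.07],None))
for d in finder.silhouettes("red_bin","wrist")[:1]: print(d["p"],np.round(d["box"],1),fit(d["region"],k,[.585,.157,.05],.07))
E
```

```text
[129 197] [251 273]
0.066 (array([0.58890366, 0.15564892, 0.0775988 ]), np.float64(0.02631142786110885))
0.07 (array([0.58763757, 0.15658063, 0.07938842]), np.float64(0.01954769576003379))
0.074 (array([0.58723833, 0.15717326, 0.0835767 ]), np.float64(0.020495442621946913))
(array([0.58727881, 0.15669399, 0.0854262 , 0.07065957]), np.float64(0.019533698455594495))
0.67 [235.1 188.9  77.5 123.8] (array([0.58526226, 0.15568242, 0.07956578]), np.float64(0.016903327004045288))
```

```bash
cat >> h.py <<'E'
def redtool(yaw,tilt=25): return R.from_euler('z',yaw,degrees=True)*R.from_euler('y',tilt,degrees=True)*down(180)
E
python3 - <<'E'
from h import *
T=redtool(8); za=-T.as_matrix()[:,2]; b=np.array([.587,.1563,.070]); print(za)
print(go(b+za*.130,T))
E
```

```text
[0.41850537 0.05881709 0.90630779]
(array([-9.58, -1.4 , 19.35]), array([  2.32,  24.93, -10.51]))
```

Request:
servo_tool --pt "-1.58 -0.2 3.35 0 0 0 -1" --pt "-2 -0.3 4 0 0 0 -1" --pt "-2 -0.3 4 0 0 0 -1" --pt "-2 -0.3 4 0 0 0 -1" --pt "-2 -0.3 4 0 0 0 -1"

```text
clock: 15.85
position: [0.6421, 0.164, 0.1864]
ee_rot: [0.0, 0.023, 1.0, 0.0]
contact_force: [1.8, -0.4, 0.4]
width: 0.0853
gripper_force: 0.0
```

Request:
servo_tool --pt "0 0 0 0.58 6.23 -2.63 -1" --pt "0 0 0 0.58 6.23 -2.63 -1" --pt "0 0 0 0.58 6.23 -2.63 -1" --pt "0 0 0 0.58 6.23 -2.63 -1" --pt "0 0 0 0 0 0 -1"

```text
clock: 16.35
position: [0.6432, 0.1642, 0.1832]
ee_rot: [-0.218, -0.068, 0.973, -0.015]
contact_force: [0.2, -0.8, -0.7]
width: 0.085
gripper_force: 0.0
```

Request:
servo_tool --pt "0 0 0 0 0 0 -1" --pt "0 0 0 0 0 0 -1" --pt "0 0 0 0 0 0 -1" --pt "0 0 0 0 0 0 -1" --pt "0 0 0 0 0 0 -1"

```text
clock: 16.85
position: [0.6411, 0.1641, 0.189]
ee_rot: [-0.215, -0.068, 0.974, -0.015]
contact_force: [0.1, -0.1, -0.1]
width: 0.0856
gripper_force: 0.0
```

Run:
```python
from m import *
k=cal("wrist"); im=optics.get_image("wrist"); cv2.imwrite("pics/w5.png",im[...,::-1])
s,p,Rt=pose(); print(p,s["clock"],s["qpos"])
T=redtool(8); za=-T.as_matrix()[:,2]; b=np.array([.587,.1563,.070]); print(go(b+za*.0464,T))
for d in finder.silhouettes("red_bin","wrist")[:2]: print(d["p"],np.round(d["box"],1))
for d in finder.tip_of("red_rim","wrist")[:2]: print(d["p"],np.round(d["at"],1),proj(b+za*.064,k))
print(proj(binR(8,25).apply(hullpts()[:4])+b,k).round(0).tolist())
```

```text
[0.6411734  0.16410493 0.18874437] 16.9 [ 0.14446437  0.68423644  1.01212664  0.00203359  1.87988927 -1.56614661]
(array([-0.04, -0.02,  8.44]), array([-0.01,  0.1 ,  0.02]))
0.93 [254.4 193.8 104.5 249.3]
[[295.0, 320.0], [214.0, 320.0], [308.0, 76.0], [201.0, 76.0]]
```

View pics/w5.png

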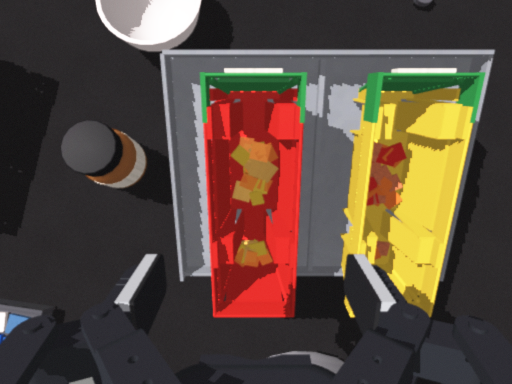

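Predicted rim corners match the picture to within about 3 px: the red rim runs from (202,73)/(306,73) to (212,317)/(296,317). Yellow is clear to the right. I'll descend along the tool axis with a slightly narrower opening.

Request:
servo_tool --pt "0.1 0 1.5 0 0 0 -0.8" --pt "0 0 2 0 0 0 -0.8" --pt "0 0 2 0 0 0 -0.8" --pt "0 0 1.5 0 0 0 -0.8" --pt "0 0 1 0 0 0 -0.8"

```text
clock: 17.5
position: [0.6062, 0.1592, 0.1147]
ee_rot: [-0.217, -0.068, 0.974, -0.015]
contact_force: [0.2, 0.3, 0.6]
width: 0.077
gripper_force: 0.0
```

Request:
servo_tool --pt "0 0 0.4 0 0 0 -0.8" --pt "0 0 0 0 0 0 -0.8" --pt "0 0 0 0 0 0 -0.8" --pt "0 0 0 0 0 0 -0.4" --pt "0 0 0 0 0 0 0"

```text
clock: 18.0
position: [0.6066, 0.159, 0.1129]
ee_rot: [-0.214, -0.068, 0.974, -0.015]
contact_force: [2.7, -0.7, 2.2]
width: 0.0629
gripper_force: 52.5
```

Request:
servo_tool --pt "0 0 0 0 0 0 0.3" --pt "0 0 0 0 0 0 0.3" --pt "0 0 0 0 0 0 0.3" --pt "0 0 0 0 0 0 0.3" --pt "0 0 0 0 0 0 0.3"

```text
clock: 18.5
position: [0.6067, 0.159, 0.1129]
ee_rot: [-0.214, -0.068, 0.974, -0.015]
contact_force: [4.4, 0.8, 5.4]
width: 0.0631
gripper_force: 52.8
```

Request:
servo_tool --pt "0 0 -0.4 0 0 0 0.3" --pt "0 0 -0.6 0 0 0 0.3" --pt "0 0 -1 0 0 0 0.3" --pt "0 0 -1.5 0 0 0 0.3" --pt "0 0 -2 0 0 0 0.3"

```text
clock: 19.0
position: [0.6279, 0.1624, 0.1617]
ee_rot: [-0.217, -0.068, 0.974, -0.015]
contact_force: [0.9, -0.6, -4.0]
width: 0.063
gripper_force: 51.6
```

Request:
servo_tool --pt "0 0 -3 0 0 0 0.3" --pt "1 0 -3 0 0 0 0.3" --pt "1.5 0 -3 0 0 0 0.3" --pt "1.5 0 -3 0 0 0 0.3" --pt "1 0 -2 0 0 0 0.3"

```text
clock: 19.5
position: [0.6422, 0.1643, 0.3127]
ee_rot: [-0.215, -0.068, 0.974, -0.015]
contact_force: [0.0, 0.2, -2.8]
width: 0.063
gripper_force: 51.7
```

Run:
```python
from h import *
s,p,Rt=pose(); print(p,s["contact_force"],s["qpos"],go([.55,.1,.30],down(180)))
```

```text
[0.64216094 0.16434733 0.31266618] [ 0.02385736  0.22384794 -2.77262262] [ 0.14451457  0.65521229  0.7731537   0.00252706  2.14740801 -1.56557139] (array([ 8.56, -5.08,  5.36]), array([ -1.73, -24.84,   7.91]))
```

Request:
servo_tool --pt "0 0 0 0 -4 0 0.3" --pt "0 0 0 0 -6 0 0.3" --pt "0 0 0 0 -6 0 0.3" --pt "0 0 0 0 -6 0 0.3" --pt "0 0 0 0 -2.8 0 0.3"

```text
clock: 20.0
position: [0.6399, 0.1642, 0.3114]
ee_rot: [-0.001, -0.07, 0.998, 0.0]
contact_force: [0.2, -0.5, -3.4]
width: 0.0629
gripper_force: 51.6
```

Request:
servo_tool --pt "0 0 0 0 0 4 0.3" --pt "0 0 0 0 0 8 0.3" --pt "0 0 0 0 0 8 0.3" --pt "0 0 0 0 0 8 0.3" --pt "0 0 0 0 0 8 0.3"

```text
clock: 20.5
position: [0.6411, 0.1642, 0.3097]
ee_rot: [-0.003, 0.244, 0.97, -0.001]
contact_force: [1.5, 0.9, -3.4]
width: 0.0628
gripper_force: 51.6
```

Request:
servo_tool --pt "0 0 0 0 0 8 0.3" --pt "0 0 0 0 0 8 0.3" --pt "0 0 0 0 0 8 0.3" --pt "0 0 0 0 0 8 0.3" --pt "0 0 0 0 0 8 0.3"

```text
clock: 21.0
position: [0.6411, 0.1642, 0.3096]
ee_rot: [-0.003, 0.561, 0.828, -0.002]
contact_force: [0.5, -0.3, -3.5]
width: 0.0631
gripper_force: 51.6
```

Request:
servo_tool --pt "0 0 0 0 0 8 0.3" --pt "0 0 0 0 0 8 0.3" --pt "0 0 0 0 0 8 0.3" --pt "0 0 0 0 0 8 0.3" --pt "0 0 0 0 0 8 0.3"

```text
clock: 21.5
position: [0.6411, 0.1642, 0.3096]
ee_rot: [-0.002, 0.811, 0.586, -0.003]
contact_force: [-0.0, 0.1, -4.0]
width: 0.063
gripper_force: 51.6
```

Request:
servo_tool --pt "0 0 0 0 0 8 0.3" --pt "0 0 0 0 0 8 0.3" --pt "0 0 0 0 0 8 0.3" --pt "0 0 0 0 0 8 0.3" --pt "0 0 0 0 0 8 0.3"

```text
clock: 22.0
position: [0.6411, 0.1642, 0.3096]
ee_rot: [-0.001, 0.962, 0.273, -0.003]
contact_force: [0.7, 0.2, -3.9]
width: 0.0631
gripper_force: 51.6
```

Request:
servo_tool --pt "0 0 0 0 0 8 0.3" --pt "0 0 0 0 0 8 0.3" --pt "0 0 0 0 0 8 0.3" --pt "0 0 0 0 0 3 0.3" --pt "0 0 0 0 0 0 0.3"

```text
clock: 22.5
position: [0.6413, 0.1642, 0.3096]
ee_rot: [0.0, 0.999, 0.044, -0.003]
contact_force: [-0.6, -0.3, -3.3]
width: 0.0631
gripper_force: 51.6
```

Run:
```python
from h import *
s,p,Rt=pose(); print(p,s["clock"],s["contact_force"],s["width"],s["qpos"],go([.553,-.208,.20],down(-2.6)))
k=cal("wrist"); optics.get_image("wrist")
for d in finder.silhouettes("red_bin","wrist")[:1]: print(d["p"],rect(d["region"],k,p[2]+.018))
for d in finder.tip_of("red_rim","wrist")[:1]: print(d["p"],back(d["at"],p[2]+.018,k))
```

```text
[0.64128702 0.16420758 0.30964218] 22.5 [-0.60072344 -0.32840845 -3.30325245] 0.06307943032991188 [1.45467626e-01 3.88321104e-01 1.16606218e+00 3.23811479e-04
 1.59322470e+00 1.62835685e+00] (array([-12.  ,  36.3 ,  11.04]), array([0.02, 0.34, 7.64]))
0.93 (array([620.8, 266.7]), array([19.6, 44. ]), -9.62)
0.76 [[0.64360995 0.1645022  0.32764218]]
```

Request:
servo_tool --pt "0 0 0 0 0.34 4 0.3" --pt "0 0 0 0 0 3.7 0.3" --pt "-0.4 2 0 0 0 0 0.3" --pt "-0.8 4 0 0 0 0 0.3" --pt "-0.8 4 0 0 0 0 0.3"

```text
clock: 23.15
position: [0.6167, 0.0641, 0.3096]
ee_rot: [0.0, 1.0, -0.022, 0.001]
contact_force: [-0.3, -0.3, -3.4]
width: 0.0629
gripper_force: 51.6
```

Request:
servo_tool --pt "-0.8 4 0 0 0 0 0.3" --pt "-0.8 4 0 0 0 0 0.3" --pt "-0.8 4 0 0 0 0 0.3" --pt "-0.8 4 0 0 0 0 0.3" --pt "-0.8 4 0 0 0 0 0.3"

```text
clock: 23.65
position: [0.5668, -0.1347, 0.31]
ee_rot: [0.0, 1.0, -0.023, 0.001]
contact_force: [1.2, -0.6, -2.9]
width: 0.0629
gripper_force: 51.6
```

Request:
servo_tool --pt "-0.8 4 1 0 0 0 0.3" --pt "-0.3 3.5 2 0 0 0 0.3" --pt "0 0 3 0 0 0 0.3" --pt "0 0 3 0 0 0 0.3" --pt "0 0 1.5 0 0 0 0.3"

```text
clock: 24.15
position: [0.5514, -0.2074, 0.2019]
ee_rot: [-0.001, 1.0, -0.023, -0.001]
contact_force: [-0.1, 0.4, -3.6]
width: 0.0633
gripper_force: 51.5
```

Request:
servo_tool --pt "0 0 0 0 0 0 0.3" --pt "0 0 0 0 0 0 0.3" --pt "0 0 0 0 0 0 0.3" --pt "0 0 0 0 0 0 0.3" --pt "0 0 0 0 0 0 0.3"

```text
clock: 24.65
position: [0.5544, -0.2072, 0.2058]
ee_rot: [0.0, 1.0, -0.023, 0.002]
contact_force: [0.4, 0.3, -3.8]
width: 0.063
gripper_force: 51.6
```

Run:
```python
from h import *
s,p,Rt=pose(); print(p,s["clock"],s["contact_force"],s["width"],go([.5533,-.2082,.162],down(-2.6)))
k=cal("wrist"); im=optics.get_image("wrist"); sc=optics.get_image("scene")
b=cv2.resize(sc[110:206,160:288],(512,384),interpolation=cv2.INTER_CUBIC)
cv2.imwrite("pics/c6.png",cv2.resize(np.hstack([im,b])[...,::-1],(800,300)))
```

```text
[ 0.55438165 -0.20718723  0.20582317] 24.65 [ 0.38758994  0.26852905 -3.84226493] 0.06303153962803372 (array([-0.12,  0.1 ,  4.38]), array([ 0.04, -0.25, -0.05]))
```

View pics/c6.png

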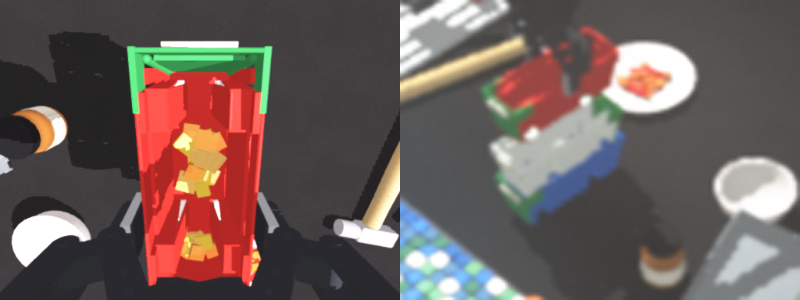

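The red bin is held level over white, with its green end away from the robot (wrist image (200,75), scene crop (500,100)). I'll descend gently.

Request:
servo_tool --pt "-0.12 0.1 0.8 0 -0.2 0 0.3" --pt "0 0 1 0 0 0 0.3" --pt "0 0 1 0 0 0 0.3" --pt "0 0 0.7 0 0 0 0.3" --pt "0 0 0.4 0 0 0 0.3"

```text
clock: 25.25
position: [0.5521, -0.2077, 0.1642]
ee_rot: [-0.001, 1.0, -0.023, -0.001]
contact_force: [-0.5, -0.1, -3.6]
width: 0.0629
gripper_force: 51.7
```

Request:
servo_tool --pt "0 0 0.1 0 0 0 0.3" --pt "0 0 0.1 0 0 0 0.3" --pt "0 0 0.1 0 0 0 0.3" --pt "0 0 0.1 0 0 0 0.3" --pt "0 0 0 0 0 0 0.3"

```text
clock: 25.75
position: [0.5527, -0.208, 0.1618]
ee_rot: [0.0, 1.0, -0.023, -0.0]
contact_force: [-0.3, 0.1, -3.5]
width: 0.0632
gripper_force: 51.7
```

Request:
servo_tool --pt "0 0 0.1 0 0 0 0.3" --pt "0 0 0.05 0 0 0 0.3" --pt "0 0 0.05 0 0 0 0.3" --pt "0 0 0.05 0 0 0 0.3" --pt "0 0 0 0 0 0 0.3"

```text
clock: 26.25
position: [0.5528, -0.208, 0.1601]
ee_rot: [0.0, 1.0, -0.023, -0.0]
contact_force: [-1.0, 1.4, 3.0]
width: 0.0632
gripper_force: 52.4
```

Request:
servo_tool --pt "0 0 0.05 0 0 0 0.3" --pt "0 0 0 0 0 0 0.3" --pt "0 0 0 0 0 0 0.3" --pt "0 0 0 0 0 0 0.3" --pt "0 0 0 0 0 0 0.3"

```text
clock: 26.75
position: [0.5528, -0.208, 0.16]
ee_rot: [0.0, 1.0, -0.023, 0.0]
contact_force: [-2.8, 1.5, 6.2]
width: 0.063
gripper_force: 52.9
```

Run:
```python
from h import *
s,p,Rt=pose(); print(p,s["contact_force"],s["moment"])
k=cal("scene"); sc=optics.get_image("scene")
cv2.imwrite("pics/c7.png",cv2.resize(sc[115:205,165:285,::-1],(800,600),interpolation=cv2.INTER_CUBIC))
# expected projections of blue underside, white rim, red rim centre-end corners
a=np.radians(-2.65); Rz=np.array([[np.cos(a),-np.sin(a)],[np.sin(a),np.cos(a)]])
for z in (.064,.12,.176):
    q=np.array([[.09,.032],[.09,-.032],[-.09,.032]])@Rz.T+[.553,-.208]; print(z,np.round((proj(np.c_[q,[z]*3],k)-[165,115])*6.667).tolist())
```

```text
[ 0.55275221 -0.20800172  0.1600159 ] [-2.77540941  1.46806313  6.20801022] [ 0.32059288  0.45908634 -0.02865555]
0.064 [[233.0, 388.0], [169.0, 336.0], [443.0, 250.0]]
0.12 [[225.0, 326.0], [159.0, 273.0], [441.0, 187.0]]
0.176 [[217.0, 260.0], [150.0, 207.0], [439.0, 121.0]]
```

View pics/c7.png

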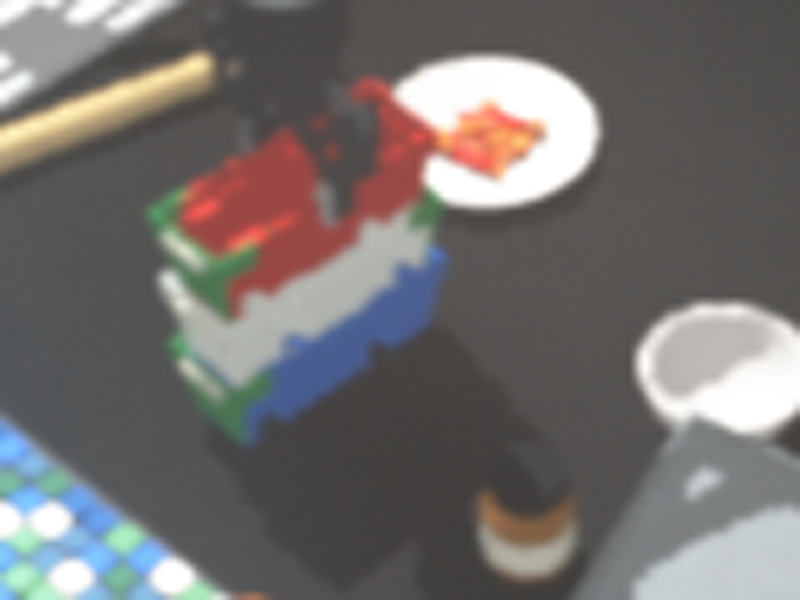

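The stack reads correctly in the crop. Red's rim corner is at (150,210) as predicted, and the green ends alternate. The moment hints that the near ledges touch first, so I'll pitch slightly and soften the grip to level it before letting go.

Request:
servo_tool --pt "0 0 0 0 -0.4 0 0.3" --pt "0 0 0 0 -0.4 0 0.3" --pt "0 0 0 0 0 0 0.3" --pt "0 0 0 0 0 0 0.3" --pt "0 0 0 0 0 0 0.3" --squeeze 25

```text
clock: 27.3
position: [0.5532, -0.208, 0.1602]
ee_rot: [0.0, 1.0, -0.023, -0.006]
contact_force: [-2.4, 0.9, 6.0]
width: 0.0633
gripper_force: 52.9
```

Run:
```python
from h import *
s,p,Rt=pose(); print(p,s["contact_force"],s["moment"],s["gripper_force"],go(p,down(-2.65)))
```

```text
[ 0.5531943  -0.20804172  0.16015419] [-2.39775194  0.94872098  6.03340948] [0.29461786 0.15094059 0.04006507] 52.88136541843414 (array([0., 0., 0.]), array([ 0.02,  0.73, -0.03]))
```

Request:
servo_tool --pt "0 0 0.05 0 -0.3 0 0.2" --pt "0 0 0.05 0 0 0 0.2" --pt "0 0 0 0 0 0 0.2" --pt "0 0 0 0 0 0 0.2" --pt "0 0 0 0 0 0 0.2" --squeeze 20

```text
clock: 27.8
position: [0.5536, -0.2081, 0.1602]
ee_rot: [0.0, 1.0, -0.023, -0.008]
contact_force: [-3.4, 1.8, 9.9]
width: 0.0629
gripper_force: 53.4
```

Run:
```python
from h import *
s,p,Rt=pose(); print(p,s["contact_force"],s["moment"],s["gripper_force"],go(p,down(-2.65)))
```

```text
[ 0.55358836 -0.20807512  0.16021938] [-3.36880647  1.83698833  9.89173681] [0.5396995  0.1926533  0.04428525] 53.42126548290253 (array([0., 0., 0.]), array([ 0.04,  0.94, -0.03]))
```

It's seated firmly: TCP height no longer changes with more command. I'll relieve the press and release.

Request:
servo_tool --pt "0 0 -0.1 0 0 0 0.2" --pt "0 0 0 0 0 0 0.1" --pt "0 0 0 0 0 0 -0.3" --pt "0 0 0 0 0 0 -0.6" --pt "0 0 0 0 0 0 -1"

```text
clock: 28.3
position: [0.5529, -0.2082, 0.1585]
ee_rot: [-0.0, 1.0, -0.023, -0.01]
contact_force: [-0.1, -0.4, 0.1]
width: 0.0806
gripper_force: 0.0
```

Request:
servo_tool --pt "0 0 0 0 0 0 -1" --pt "0 0 -0.5 0 0 0 -1" --pt "0 0 -2 0 0 0 -1" --pt "0 0 -4 0 0 0 -1" --pt "0 0 -4 0 0 0 -1"

```text
clock: 28.8
position: [0.5544, -0.208, 0.2642]
ee_rot: [-0.001, 1.0, -0.023, -0.011]
contact_force: [0.1, 0.3, -0.1]
width: 0.0855
gripper_force: 0.0
```

Request:
servo_tool --pt "-1 0 -4 0 0 0 -1" --pt "-4 0 -2 0 0 0 -1" --pt "-3 0 0 0 0 0 -1" --pt "0 0 0 0 0 0 -1" --pt "0 0 0 0 0 0 -1"

```text
clock: 29.3
position: [0.476, -0.2045, 0.3259]
ee_rot: [0.0, 1.0, -0.024, -0.009]
contact_force: [-0.8, -0.0, -1.0]
width: 0.0851
gripper_force: 0.0
```

Run:
```python
from h import *
s,p,Rt=pose(); print(p,s["clock"],s["contact_force"])
k=cal("wrist"); im=optics.get_image("wrist"); sc=optics.get_image("scene")
for d in finder.silhouettes("red_bin","wrist")[:1]: print(d["p"],rect(d["region"],k,.176))
b=cv2.resize(sc[110:206,160:288],(512,384),interpolation=cv2.INTER_CUBIC)
cv2.imwrite("pics/c8.png",cv2.resize(np.hstack([im,b])[...,::-1],(800,300)))
```

```text
[ 0.47595224 -0.20448586  0.32589269] 29.3 [-0.78030485 -0.01321722 -1.03164268]
0.92 (array([ 542.7, -207.4]), array([ 65. , 157.2]), -2.9)
```

View pics/c8.png

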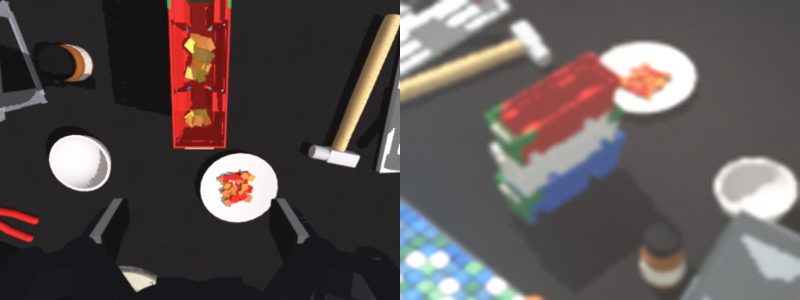

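The stack is upright and evenly spaced, red is clear of the gripper, and its rim fit is centred on white. The bystanders haven't moved. I'm handing in.

```bash
python3 -c "
from rig import manip
print(manip.sign_off())"
```

```text
the job is handed in; nothing more can be done
None
```

The stack is built and handed in at about 29 s: white rests half-turned on the blue bin's ledges, red rests turned on the white bin, both were set down gently, and the rest of the bench looks undisturbed in the last pictures.

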